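# Lock the orange insert into the disc press's bayonet ring

### The job

Hang the press insert with the orange grip in the bayonet ring: lower it with its two lugs at the yellow marks, then twist it clockwise (seen from above) under the hooks until both lugs drop into their locking notches, and let go so that it hangs there upright and at rest. Leave the blue and green inserts where they stand.

Things in the scene. Friction and masses are not known exactly. Their poses are not given: they have to be found in the camera images.
- insert_orange: ORANGE-grip insert, 88 mm high, about 0.35 kg, upright. Origin: centre of underside, z up. Hub 54 mm diameter, tapering to a 40 mm foot. Two lugs along +x and -x reach 60 mm from the axis, 10 mm wide, underside 30 mm up, 8 thick. Grip bar lies above and along the lugs: 50 mm (x) by 16 mm (y, pinch here), 66 to 88 mm up, on an 18 mm stem. Half a turn about z changes nothing.
- bayonet_ring: Fixed ring on a base; origin under the base's centre, z up. Opening 72 mm. Lugs slide on its ledge (z 56 mm; insert origin then at z 26); notches at +x and -x, 34 deg to each side, 8 mm deep (insert origin then z 18), red stop at the clockwise end. Dark hooks over them: lips z 73 to 78, 45 mm from the axis outward. Yellow entry marks: 80 deg (+-25 will do) counter-clockwise of x from above.
- insert_blue: Bystander to leave alone: same shape and size as the orange insert, but with a BLUE grip. Same origin and axes.
- insert_green: Bystander to leave alone: same shape and size as the orange insert, but with a GREEN grip. Same origin and axes.

How it is judged:
By the outcome, as a careful person would: the job done as asked, in the order asked, and still so for the second after the job is handed in, with the robot touching nothing.
It also fails if it takes over 48 s, if anything falls off the work surface, if the arm or the gripper's body presses on something with over 40 N, if the wrist force passes 120 N, or if a joint passes its speed limit or range.

### The arm

A 7-joint arm with a two-finger parallel gripper is mounted at the origin on the work surface. World frame = base frame: x ahead of the robot, y to its left, z up, the work surface at z = 0. Lengths are in m, angles in rad, forces in N, time in s.
With the tool pointing down it reaches from about 0.4 to 0.85 m from the base axis. Payload 4.5 kg.
Tool frame: the origin (TCP) lies midway between the tips of the shut fingers; the grasp point (between the pads) lies 19 mm behind it; z points along the fingers, y is the direction in which the jaws open and shut (so a half turn about z gives the same grasp; the last joint's range is limited). The gripper opens to 88 mm and grips with 3 to 60 N. Pads are 18 mm wide; open, the fingers measure 123 mm over their backs; the gripper's body (75 mm by 187 mm) begins 45 mm behind the grasp point.
Start: joints at [1.244, 0.689, -0.195, 1.565, 0.157, 0.902, -0.215], TCP at [0.221, -0.585, 0.239] pointing down, gripper open.
Joint ranges: [-3.01, 3.01], [-0.46, 2.08], [-1.47, 1.51], [0.13, 2.56], [-1, 4.14], [0.04, 2.09], [-2.66, 2.66]. Speed limits (rad/s): [2.57, 2.57, 3.14, 3.14, 3.14, 3.14, 3.14].

### API

Orientations are given as a unit quaternion [x, y, z, w].
In Python, from plant import r gives the robot as it stands. The module is installed in compiled form; this text tells all that it offers.
- The arm moves only by the shell command python3 -m jog 'ROWS' [FORCE]. ROWS is JSON, a list of rows, each an object with "translation": the shift along the tool's x, y, z in units of 40 mm (1.0 is 40 mm), a list of three; "twist": the turn about the tool's z in units of 6 degrees (1.0 is 6 degrees); "claw": the opening in per cent of the stroke, from 0 (shut) to 100 (fully open). A call has 1 to 20 rows; each row shifts and turns the commanded pose from where the row before left it, along the tool's axes as they then stand; what a row does not reach is not made up. A row lasts 1/12 s, in which the tool goes at most 41.7 mm and 7.16 degrees, less where a joint would pass 70% of its speed; a pose out of reach is approached as far as the arm can. A call is refused whole if a number of a shift passes 1 or a number of a turn 1, either way. A call with a gripper value outside its range is refused whole. The fingers move at their own pace and stop on an object; FORCE is the grip in N (left out, the last holds). Time passes only in rows, so rows that do not move let the fingers close. It gives the time, the measured TCP pose, the force and the opening at its end, in the units of the state.
- r.get_state(): the state, without advancing time (a new reading comes with each control period).
- r.snapshot(name): name is "side" or "top" or "wrist"; returns a dict with "img" (420x560x3 uint8, red, green, blue), "fx", "fy", "cx", "cy" (pixels), "dist_coeffs" ([k1, k2, p1, p2, k3] as OpenCV has them; the pictures are not rectified), "origin" and "rotation" of the camera in the world; the wrist camera has in their place "T_tool_cam" (4x4, takes a point from camera to tool coordinates, whose origin is the TCP and whose axes are the flange's). Camera axes: x right, y up, looking along -z (the intrinsics and any distortion apply to the point x, -y, -z); pixel columns grow to the right and rows downward; lengths in m; the calibration is good to about 2 mm. A picture is of the moment at which its call begins: read the wrist's pose just before it. There is no depth.
- r.finish_job(): hands the job in, once; it reports no verdict.
Trained networks look in the newest picture that a camera, given by its name, has taken for a name from the list of things; names that differ only in an ending like _2 or _b are one class to them, and where a whole thing is asked for, a point or a joint stands for the part that bears it (a point fixed in the world has none). Each returns a list of dicts, best first, with "confidence" (0 to 1); they miss things now and then, are a little off and sometimes report something else, mostly with a low value. They report only what shows in the picture. A call takes as long as a camera call.
- r.spot_in(label, camera): "rect" ([left, top, right, bottom] in pixels, round what is visible of it).
- r.spot_point(label, camera): "location" ([row, column] in pixels: a listed point, or the origin of a listed thing).
The state is a dict: "clock": time; "q": joint angles; "qd": joint speeds; "joint_torque": joint torques, N m; "tool_pos": TCP position; "eef_rot": TCP orientation; "contact_force": force on the tool from outside, world axes, zero at the start; "moment": the same for the moment, N m; "opening": opening from 0.0 (shut) to 1.0 (fully open).
Only numpy, scipy, OpenCV 4.12 (cv2) and the standard library are available. Lean on these libraries where they do the work, as an engineer would, in place of code of your own. Each camera call takes 0.05 s, during which the arm holds its last target. There are 200 camera calls.

## Working session

There is one attempt and no reset: what is moved stays moved. The work goes in short steps, Python scripts to look and compute and a shell command to move; the robot and the scene stay as the last step left them, time stands still between calls to the robot, and variables do not carry over. Pictures are saved under pics/ and viewed, about 8 in all and at most 12, crops included, and the job is handed in when it is done.

```bash
mkdir -p pics
cat > h.py <<'E'
import numpy as np, cv2
from scipy.spatial.transform import Rotation as R
from plant import r
def cam(s,st=None):
    if 'T_tool_cam' in s:
        T=np.array(s['T_tool_cam']); Rt=R.from_quat(st['eef_rot']).as_matrix()
        return Rt@T[:3,3]+np.array(st['tool_pos']), Rt@T[:3,:3]
    Rm=np.array(s['rotation'])
    if Rm.shape!=(3,3): Rm=R.from_quat(Rm).as_matrix()
    return np.array(s['origin']),Rm
def K(s): return np.array([[s['fx'],0,s['cx']],[0,s['fy'],s['cy']],[0,0,1.]])
def onplane(s,px,z,st=None):
    o,Rm=cam(s,st); u=cv2.undistortPoints(np.array(px,float).reshape(-1,1,2),K(s),np.array(s['dist_coeffs'])).reshape(-1,2)
    d=np.c_[u[:,0],-u[:,1],-np.ones(len(u))]@Rm.T
    return o+d*((z-o[2])/d[:,2])[:,None]
def proj(s,P,st=None):
    o,Rm=cam(s,st); p=(np.array(P,float).reshape(-1,3)-o)@Rm
    return cv2.projectPoints(p*[1,-1,-1],np.zeros(3),np.zeros(3),K(s),np.array(s['dist_coeffs']))[0].reshape(-1,2)
def save(s,n): cv2.imwrite(f'pics/{n}.png',s['img'][:,:,::-1])
E
python3 - <<'E'
from h import *
st=r.get_state();print(st['clock'],st['tool_pos'],st['eef_rot'],st['opening'],st['contact_force'])
ims=[]
for c in('top','side'):
    s=r.snapshot(c);ims.append(s['img']);np.save(c,s,allow_pickle=True)
    print(c,cam(s)[0],s['fx'])
    for l in('insert_orange','bayonet_ring','insert_blue','insert_green'):
        a=r.spot_in(l,c)[:2];b=r.spot_point(l,c)[:2]
        print(l,[(np.round(x['rect']),round(x['confidence'],2)) for x in a],[(np.round(x['location'],1),round(x['confidence'],2)) for x in b])
    save(s,c)
E
```

```text
0.0 [ 0.22041585 -0.58418231  0.23794109] [ 9.83758149e-01  1.79496832e-01 -2.25048703e-04 -8.61372326e-04] 0.997234077831012 [0.36679843 0.57520608 0.12223309]
top [0.46715703 0.06051553 1.0637148 ] 527.4824487127826
insert_orange [(array([244., 216., 271., 277.]), 0.57)] [(array([243.4, 256.9]), 0.86)]
bayonet_ring [(array([380., 124., 472., 211.]), 0.67)] [(array([165.5, 427.1]), 0.95)]
insert_blue [(array([173., 120., 212., 160.]), 0.72)] [(array([143.5, 196.5]), 0.94)]
insert_green [(array([110., 242., 147., 300.]), 0.66)] [(array([266.6, 130.7]), 0.83)]
side [0.1819065  0.92407614 0.66350193] 508.69629631391257
insert_orange [(array([300., 201., 355., 249.]), 0.79)] [(array([241.2, 324.4]), 0.69), (array([156.5, 314.9]), 0.58)]
bayonet_ring [(array([283., 123., 345., 173.]), 0.78)] [(array([158.8, 313.6]), 0.55)]
insert_blue [(array([194., 210., 224., 258.]), 0.8)] [(array([250.8, 211.6]), 0.94)]
insert_green [(array([264., 288., 333., 340.]), 0.94)] [(array([329.7, 300.2]), 0.66)]
```

View pics/top.png

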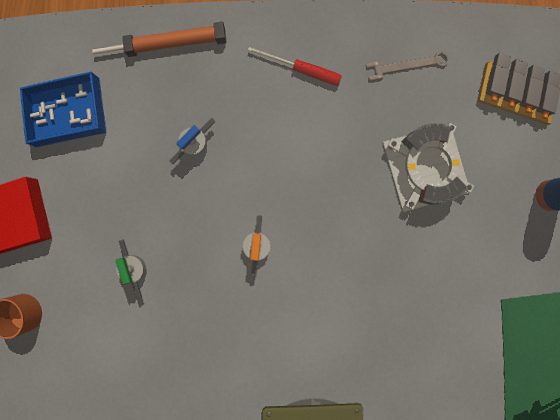

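View pics/side.png

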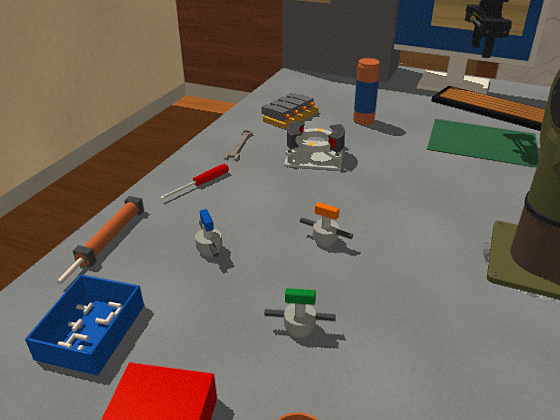

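Top view: the orange grip is at about (256,246) with its lugs near vertical in the image. The ring is at (432,167), yellow marks at about (411,166) and (456,162), hooks above and below. Next I measure these.

```bash
cat > m.py <<'E'
from h import *
def blob(s,lo,hi,box=None):
    hsv=cv2.cvtColor(s['img'],cv2.COLOR_RGB2HSV); m=cv2.inRange(hsv,lo,hi)
    if box: k=np.zeros_like(m);k[box[1]:box[3],box[0]:box[2]]=1;m*=k
    return m
E
python3 - <<'E'
from m import *
s=np.load('top.npy',allow_pickle=True).item()
m=blob(s,(5,150,120),(20,255,255),(236,206,280,286))
v,u=np.nonzero(m); print(len(u))
P=onplane(s,np.c_[u,v],.088);c=P.mean(0);w,V=np.linalg.eigh(np.cov((P-c)[:,:2].T));print('orange',c,np.degrees(np.arctan2(V[1,1],V[0,1])),np.sqrt(12*w))
rc=cv2.minAreaRect(np.c_[u,v].astype(np.float32));print(rc)
print('orange net z0',onplane(s,[[256.9,243.4]],0)) 
print('ring net',onplane(s,[[427.1,165.5]],0))
m=blob(s,(20,150,150),(35,255,255),(380,120,475,215))
n,l,st,ce=cv2.connectedComponentsWithStats(m)
for i in range(1,n):
    if st[i,4]>3: print('yellow',ce[i],st[i,4],onplane(s,[ce[i]],.056))
a=cv2.resize(s['img'][110:222,370:490],None,fx=6,fy=6,interpolation=cv2.INTER_CUBIC)[:600]
cv2.imwrite('pics/ring.png',a[:,:,::-1])
E
```

```text
216
orange [0.43384023 0.10396176 0.088     ] 172.31707961445946 [0.01505691 0.04866808]
((255.1024932861328, 246.87295532226562), (8.3292875289917, 26.34589958190918), 5.194429397583008)
orange net z0 [[0.43783339 0.10431403 0.        ]]
ring net [[ 0.58818283 -0.24954677  0.        ]]
yellow [455.78787879 162.        ] 33 [[ 0.58789771 -0.29217618  0.056     ]]
yellow [411.52941176 166.11764706] 34 [[ 0.58110109 -0.20186949  0.056     ]]
```

View pics/ring.png

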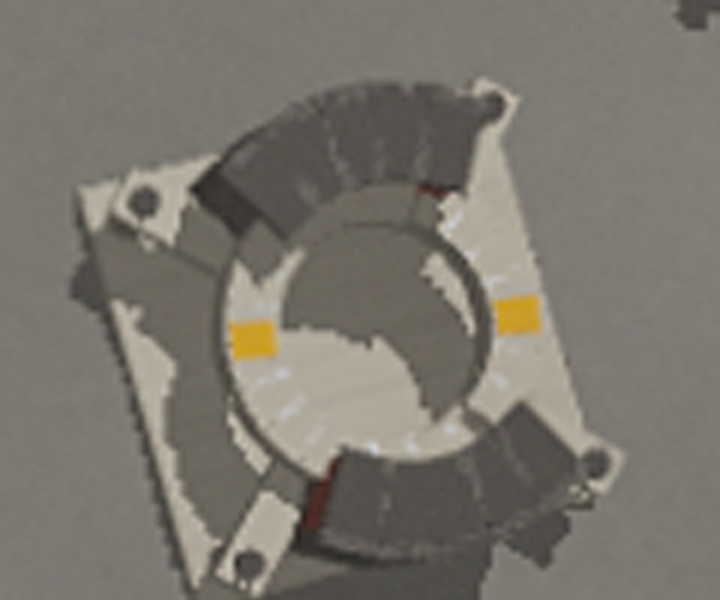

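```bash
python3 -m jog '[{"translation":[0.69,-0.48,0],"twist":0,"claw":100},{"translation":[0.69,-0.48,0],"twist":0,"claw":100},{"translation":[0.69,-0.48,0],"twist":0,"claw":100},{"translation":[0.69,-0.48,0],"twist":0,"claw":100},{"translation":[0.69,-0.48,0],"twist":0,"claw":100},{"translation":[0.69,-0.48,0],"twist":0,"claw":100},{"translation":[0.69,-0.48,0],"twist":0,"claw":100},{"translation":[0.69,-0.48,0],"twist":0,"claw":100},{"translation":[0.69,-0.48,0],"twist":0,"claw":100},{"translation":[0.69,-0.48,0],"twist":0,"claw":100},{"translation":[0.69,-0.48,0],"twist":0,"claw":100},{"translation":[0.69,-0.48,0],"twist":0,"claw":100},{"translation":[0,0,0],"twist":0,"claw":100}]'
cat > look.py <<'E'
import sys
from m import *
st=r.get_state();s=r.snapshot('wrist');save(s,sys.argv[1]);np.save(sys.argv[1],[s,st],allow_pickle=True)
Rt=R.from_quat(st['eef_rot']).as_matrix()
print(st['clock'],np.round(st['tool_pos'],4),'yaw',np.degrees(np.arctan2(Rt[1,0],Rt[0,0])),'zax',np.round(Rt[:,2],4),np.round(st['q'],2),np.round(st['contact_force'],1),st['opening'])
for l in('insert_orange','bayonet_ring'):
    for x in r.spot_point(l,'wrist')[:2]: print(l,x,onplane(s,[x['location'][::-1]],0,st))
E
python3 look.py w1
```

```text
clock: 1.98
tool_pos: [0.4544, -0.2448, 0.2391]
eef_rot: [0.983, 0.185, 0.003, -0.002]
contact_force: [1.1, 0.2, -0.6]
opening: 1.002
1.9833 [ 0.4544 -0.2448  0.2391] yaw 21.343800298592914 zax [ 0.0046  0.004  -1.    ] [ 0.51  0.55 -0.17  1.89  0.12  0.71 -0.92] [ 1.1  0.2 -0.6] 1.0016210112130608
bayonet_ring {'location': [48.3, 337.8], 'confidence': 0.61} [[ 0.58151745 -0.24774327  0.        ]]
```

View pics/w1.png

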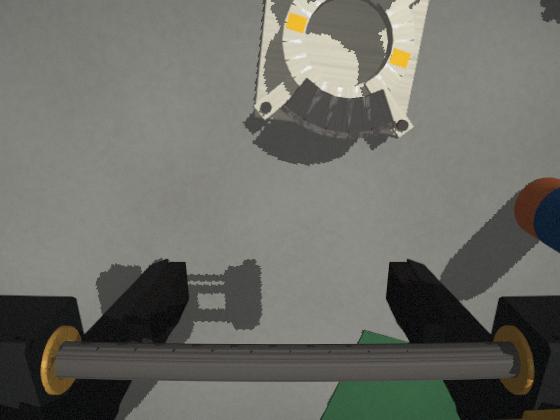

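```bash
python3 -m jog '[{"translation":[0.19,-0.9,0],"twist":0,"claw":100},{"translation":[0.19,-0.9,0],"twist":0,"claw":100},{"translation":[0.19,-0.9,0],"twist":0,"claw":100},{"translation":[0.19,-0.9,0],"twist":0,"claw":100},{"translation":[0.19,-0.9,0],"twist":0,"claw":100},{"translation":[0.19,-0.9,0],"twist":0,"claw":100},{"translation":[0.19,-0.9,0],"twist":0,"claw":100},{"translation":[0.19,-0.9,0],"twist":0,"claw":100},{"translation":[0.19,-0.9,0],"twist":0,"claw":100},{"translation":[0,0,0],"twist":0.97,"claw":100},{"translation":[0,0,0],"twist":0.97,"claw":100},{"translation":[0,0,0],"twist":0.97,"claw":100},{"translation":[0,0,0],"twist":0.97,"claw":100},{"translation":[0,0,0],"twist":0.97,"claw":100},{"translation":[0,0,0],"twist":0,"claw":100},{"translation":[0,0,0],"twist":0,"claw":100}]'
python3 look.py w2
python3 - <<'E'
from m import *
s,st=np.load('w1.npy',allow_pickle=True)
m=blob(s,(20,150,150),(35,255,255),(240,0,440,140))
n,l,t,ce=cv2.connectedComponentsWithStats(m)
for i in range(1,n):
    if t[i,4]>10: print('yellow',ce[i],t[i,4],onplane(s,[ce[i]],.056,st))
s,st=np.load('w2.npy',allow_pickle=True)
m=blob(s,(5,150,120),(20,255,255))
n,l,t,ce=cv2.connectedComponentsWithStats(m)
for i in range(1,n):
    if t[i,4]>200:
        v,u=np.nonzero(l==i);P=onplane(s,np.c_[u,v],.088,st);c=P.mean(0);w,V=np.linalg.eigh(np.cov((P-c)[:,:2].T));print(ce[i],t[i],c,np.degrees(np.arctan2(V[1,1],V[0,1])),np.sqrt(12*w))
E
```

```text
clock: 3.47
tool_pos: [0.399, 0.0737, 0.2388]
eef_rot: [0.997, -0.073, 0.0, 0.0]
contact_force: [-0.3, 0.2, 0.0]
opening: 0.998
3.4667 [0.399  0.0737 0.2388] yaw -8.417383975743153 zax [ 3.e-04 -8.e-04 -1.e+00] [-0.32  0.42  0.04  2.19 -0.03  0.53 -1.98] [-0.3  0.2  0. ] 0.9982968236967826
insert_orange {'location': [135.5, 252.6], 'confidence': 0.67} [[0.43696997 0.10218021 0.        ]]
yellow [295.94485294  22.45588235] 272 [[ 0.57957382 -0.20413277  0.056     ]]
yellow [399.58527132  57.77131783] 258 [[ 0.58629918 -0.29371208  0.056     ]]
[244.83603896 151.91964286] [ 234  121   22   63 1232] [0.43462045 0.10104643 0.088     ] 171.9169351434998 [0.01571336 0.0494625 ]
```

View pics/w2.png

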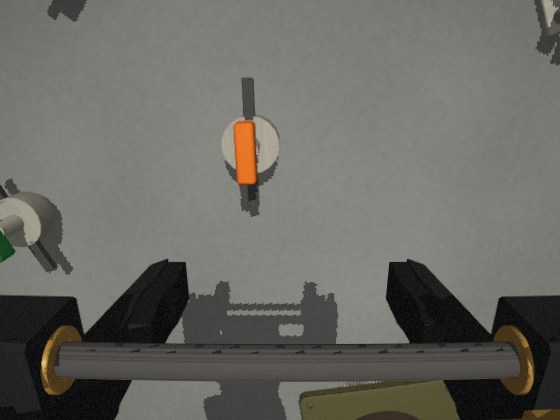

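Wrist view: the grip is at (245,152), its bar along the tool x axis. The fix (0.4346, 0.1010) agrees with the top camera to within 3 mm, and the yaw of -8° matches.

```bash
python3 -m jog '[{"translation":[0.39,-0.41,0],"twist":0,"claw":100},{"translation":[0.39,-0.41,0],"twist":0,"claw":100},{"translation":[0,0,0.8],"twist":0,"claw":100},{"translation":[0,0,0.8],"twist":0,"claw":100},{"translation":[0,0,0.8],"twist":0,"claw":100},{"translation":[0,0,0.8],"twist":0,"claw":100},{"translation":[0,0,0.7],"twist":0,"claw":100},{"translation":[0,0,0.57],"twist":0,"claw":100},{"translation":[0,0,0],"twist":0,"claw":100},{"translation":[0,0,0],"twist":0,"claw":100}]'
python3 -m jog '[{"translation":[0,0,0],"twist":0,"claw":0},{"translation":[0,0,0],"twist":0,"claw":0},{"translation":[0,0,0],"twist":0,"claw":0},{"translation":[0,0,0],"twist":0,"claw":0},{"translation":[0,0,0],"twist":0,"claw":0},{"translation":[0,0,0],"twist":0,"claw":0},{"translation":[0,0,0],"twist":0,"claw":0},{"translation":[0,0,0],"twist":0,"claw":0},{"translation":[0,0,0],"twist":0,"claw":0},{"translation":[0,0,0],"twist":0,"claw":0}]' 30
```

```text
clock: 4.45
tool_pos: [0.4339, 0.1025, 0.0593]
eef_rot: [0.997, -0.073, -0.001, 0.0]
contact_force: [1.0, 0.3, 0.3]
opening: 1.001
clock: 5.28
tool_pos: [0.4345, 0.1029, 0.0599]
eef_rot: [0.997, -0.073, -0.0, 0.0]
contact_force: [-0.1, 0.1, 0.7]
opening: 0.267
```

```bash
python3 -m jog '[{"translation":[0,0,0],"twist":0,"claw":0},{"translation":[0,0,0],"twist":0,"claw":0},{"translation":[0,0,0],"twist":0,"claw":0},{"translation":[0,0,0],"twist":0,"claw":0},{"translation":[0,0,0],"twist":0,"claw":0},{"translation":[0,0,0],"twist":0,"claw":0}]'
python3 -m jog '[{"translation":[0,0,-0.5],"twist":0,"claw":0},{"translation":[0,0,-0.8],"twist":0,"claw":0},{"translation":[0,0,-0.8],"twist":0,"claw":0},{"translation":[0,0,-0.8],"twist":0,"claw":0},{"translation":[0,0,-0.6],"twist":0,"claw":0},{"translation":[0,0,0],"twist":0,"claw":0},{"translation":[0,0,0],"twist":0,"claw":0}]'
```

```text
clock: 5.78
tool_pos: [0.4345, 0.1029, 0.0599]
eef_rot: [0.997, -0.073, 0.0, -0.0]
contact_force: [0.4, 0.4, -0.5]
opening: 0.186
clock: 6.37
tool_pos: [0.4347, 0.1029, 0.2003]
eef_rot: [0.997, -0.074, 0.001, -0.0]
contact_force: [-0.3, -0.7, -5.9]
opening: 0.186
```

```bash
python3 -m jog '[{"translation":[0.41,0.68,0],"twist":0,"claw":0},{"translation":[0.41,0.68,0],"twist":0,"claw":0},{"translation":[0.41,0.68,0],"twist":0,"claw":0},{"translation":[0.41,0.68,0],"twist":0,"claw":0},{"translation":[0.41,0.68,0],"twist":0,"claw":0},{"translation":[0.41,0.68,0],"twist":0,"claw":0},{"translation":[0.41,0.68,0],"twist":0,"claw":0},{"translation":[0.41,0.68,0],"twist":0,"claw":0},{"translation":[0.41,0.68,0],"twist":0,"claw":0},{"translation":[0.41,0.68,0],"twist":0,"claw":0},{"translation":[0.41,0.68,0],"twist":0,"claw":0},{"translation":[0.41,0.68,0],"twist":0,"claw":0},{"translation":[0,0,0],"twist":0,"claw":0}]'
python3 -m jog '[{"translation":[0,0,0],"twist":-0.9,"claw":0},{"translation":[0,0,0],"twist":-0.9,"claw":0},{"translation":[0,0,0],"twist":-0.9,"claw":0},{"translation":[0,0,0],"twist":-0.9,"claw":0},{"translation":[0,0,0],"twist":-0.9,"claw":0},{"translation":[0,0,0],"twist":-0.9,"claw":0},{"translation":[0,0,0],"twist":-0.9,"claw":0},{"translation":[0,0,0],"twist":-0.9,"claw":0},{"translation":[0,0,0],"twist":-0.9,"claw":0},{"translation":[0,0,0],"twist":-0.9,"claw":0},{"translation":[0,0,0],"twist":-0.9,"claw":0},{"translation":[0,0,0],"twist":-0.9,"claw":0},{"translation":[0,0,0],"twist":-0.9,"claw":0},{"translation":[0,0,0],"twist":-0.9,"claw":0},{"translation":[0,0,0],"twist":-0.9,"claw":0},{"translation":[0,0,0],"twist":-0.9,"claw":0},{"translation":[0,0,0],"twist":-0.9,"claw":0},{"translation":[0,0,0],"twist":-0.9,"claw":0},{"translation":[0,0,0],"twist":-0.9,"claw":0},{"translation":[0,0,0],"twist":0,"claw":0}]'
python3 look.py w3
python3 - <<'E'
from h import *
save(r.snapshot('side'),'s3')
E
```

```text
clock: 7.45
tool_pos: [0.5809, -0.2577, 0.1965]
eef_rot: [0.997, -0.078, -0.0, 0.003]
contact_force: [1.3, -1.5, -3.8]
opening: 0.185
clock: 9.12
tool_pos: [0.5794, -0.2482, 0.1964]
eef_rot: [0.68, 0.733, -0.001, -0.003]
contact_force: [0.2, -0.0, -4.7]
opening: 0.183
9.1167 [ 0.5794 -0.2482  0.1964] yaw 94.3255901948809 zax [-0.0052  0.0031 -1.    ] [ 0.62  0.79 -0.55  1.57  0.48  0.92 -0.01] [ 0.2 -0.  -4.7] 0.18339664533831224
insert_orange {'location': [231.2, 286.9], 'confidence': 0.93} [[ 0.58214887 -0.30275098  0.        ]]
bayonet_ring {'location': [175.9, 289.6], 'confidence': 0.76} [[ 0.58046887 -0.24738486  0.        ]]
```

View pics/w3.png

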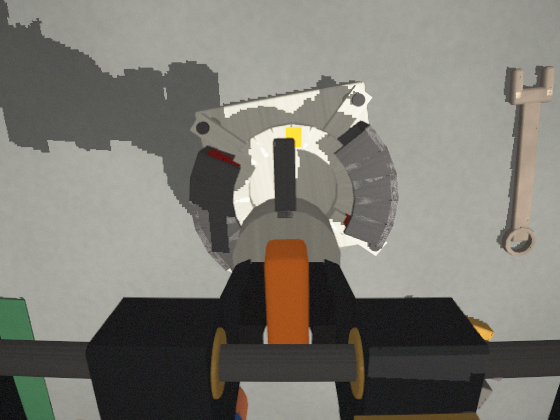

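Wrist view: the insert hangs straight, its far lug at about (285,175) and the yellow mark at (294,136), slightly to the right. I'll measure the offset.

Run:
```python
from m import *
s,st=np.load('w3.npy',allow_pickle=True)
m=blob(s,(20,150,150),(35,255,255),(250,100,340,160))
n,l,t,ce=cv2.connectedComponentsWithStats(m)
for i in range(1,n):
    if t[i,4]>30: print('yellow',ce[i],t[i],onplane(s,[ce[i]],.056,st))
Rt=R.from_quat(st['eef_rot']).as_matrix();p=np.array(st['tool_pos'])
# expected: insert origin 60 mm below tcp at (0,0): lug far tip top face, grip bar ends
f=lambda x,y,h: p+Rt@np.array([x,y,.0595-h])
print('pred lug far tip',proj(s,[f(.06,-.005,.038),f(.06,.005,.038)],st),'bar far end',proj(s,[f(.025,-.008,.088),f(.025,.008,.088)],st))
```

```text
yellow [294.16826923 135.02403846] [286 127  15  20 208] [[ 0.58037887 -0.20274872  0.056     ]]
pred lug far tip [[276.19527948 133.71468842]
 [298.89312794 133.72664488]] bar far end [[264.2117408  254.87841309]
 [310.96863352 254.90359655]]
```

```bash
python3 -m jog '[{"translation":[0.04,0.11,0],"twist":0,"claw":0},{"translation":[0,0,0.5],"twist":0,"claw":0},{"translation":[0,0,0.5],"twist":0,"claw":0},{"translation":[0,0,0.5],"twist":0,"claw":0},{"translation":[0,0,0.4],"twist":0,"claw":0},{"translation":[0,0,0.3],"twist":0,"claw":0},{"translation":[0,0,0.2],"twist":0,"claw":0},{"translation":[0,0,0.2],"twist":0,"claw":0},{"translation":[0,0,0],"twist":0,"claw":0},{"translation":[0,0,0],"twist":0,"claw":0}]'
python3 -m jog '[{"translation":[0,0,0.05],"twist":0,"claw":0},{"translation":[0,0,0.05],"twist":0,"claw":0},{"translation":[0,0,0],"twist":0,"claw":0},{"translation":[0,0,0],"twist":0,"claw":0}]'
```

```text
clock: 10.15
tool_pos: [0.5859, -0.2469, 0.0961]
eef_rot: [0.681, 0.732, 0.0, 0.0]
contact_force: [0.3, -0.2, -4.6]
opening: 0.184
clock: 10.48
tool_pos: [0.5857, -0.247, 0.0922]
eef_rot: [0.681, 0.732, 0.0, 0.0]
contact_force: [-0.8, 0.2, -3.7]
opening: 0.181
```

```bash
python3 -m jog '[{"translation":[0.02,-0.05,0.05],"twist":0,"claw":0},{"translation":[0,0,0.05],"twist":0,"claw":0},{"translation":[0,0,0.04],"twist":0,"claw":0},{"translation":[0,0,0.03],"twist":0,"claw":0},{"translation":[0,0,0],"twist":0,"claw":0},{"translation":[0,0,0],"twist":0,"claw":0}]'
```

```text
clock: 10.98
tool_pos: [0.5835, -0.2463, 0.086]
eef_rot: [0.681, 0.732, -0.0, 0.0]
contact_force: [-2.9, 1.2, 5.7]
opening: 0.188
```

Run:
```python
from h import *
s=r.snapshot('side');a=cv2.resize(s['img'][90:190,250:380],None,fx=6,fy=6,interpolation=cv2.INTER_CUBIC)
cv2.imwrite('pics/s4.png',a[:,:,::-1])
```

```text
(no output)
```

View pics/s4.png

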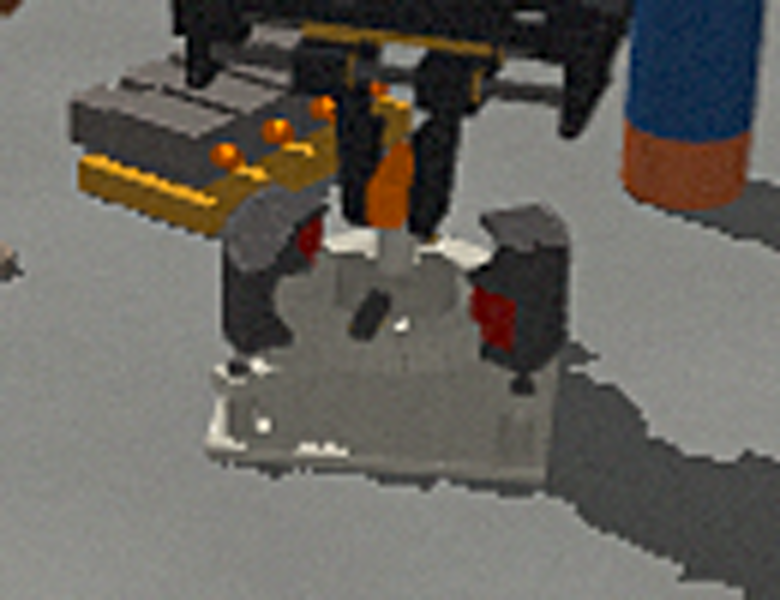

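Side crop: the lug rests on the ledge at (370,315) between the hooks, with contact at TCP z 0.086 as predicted. Now I twist clockwise.

```bash
python3 -m jog '[{"translation":[0,0,0],"twist":0.5,"claw":0},{"translation":[0,0,0],"twist":0.5,"claw":0},{"translation":[0,0,0],"twist":0.5,"claw":0},{"translation":[0,0,0],"twist":0.5,"claw":0},{"translation":[0,0,0],"twist":0.5,"claw":0},{"translation":[0,0,0],"twist":0.5,"claw":0},{"translation":[0,0,0],"twist":0.5,"claw":0},{"translation":[0,0,0],"twist":0.5,"claw":0},{"translation":[0,0,0],"twist":0.5,"claw":0},{"translation":[0,0,0],"twist":0,"claw":0}]'
python3 -c "
from plant import r
s=r.get_state();print(s['q'],s['moment'])"
```

```text
clock: 11.87
tool_pos: [0.5853, -0.2463, 0.086]
eef_rot: [0.833, 0.553, 0.001, 0.001]
contact_force: [0.7, -0.3, 3.4]
opening: 0.185
[ 0.50923984  0.91336942 -0.33923208  1.64365414  0.44478839  0.65807146
 -0.46174909] [-0.04002441 -0.19775314  0.05334638]
```

```bash
python3 -m jog '[{"translation":[0,-0.02,0],"twist":0.5,"claw":0},{"translation":[0,-0.02,0],"twist":0.5,"claw":0},{"translation":[0,0,0],"twist":0.5,"claw":0},{"translation":[0,0,0],"twist":0.5,"claw":0},{"translation":[0,0,0],"twist":0.5,"claw":0},{"translation":[0,0,0],"twist":0.5,"claw":0},{"translation":[0,0,0],"twist":0.5,"claw":0},{"translation":[0,0,0],"twist":0.5,"claw":0},{"translation":[0,0,0],"twist":0,"claw":0}]'
python3 -m jog '[{"translation":[0,0,0],"twist":0.5,"claw":0},{"translation":[0,0,0],"twist":0.5,"claw":0},{"translation":[0,0,0],"twist":0.5,"claw":0},{"translation":[0,0,0],"twist":0.5,"claw":0},{"translation":[0,0,0],"twist":0.5,"claw":0},{"translation":[0,0,0],"twist":0.5,"claw":0},{"translation":[0,0,0],"twist":0,"claw":0}]'
python3 -c "
from plant import r
s=r.get_state();print(s['q'],s['moment'])"
```

```text
clock: 12.62
tool_pos: [0.5832, -0.2455, 0.0859]
eef_rot: [0.93, 0.368, 0.001, 0.001]
contact_force: [-0.5, -0.2, 4.7]
opening: 0.185
clock: 13.2
tool_pos: [0.5813, -0.2452, 0.0841]
eef_rot: [0.976, 0.218, -0.001, -0.0]
contact_force: [-0.7, -0.2, -4.5]
opening: 0.189
[ 0.4062094   0.89862151 -0.14679132  1.65767328  0.20344555  0.60224072
 -0.98454938] [-0.06344517 -0.00245859 -0.014015  ]
```

Yaw is 25° and the support force is gone, so the lugs are over the notches. I'll centre at 14° and lower.

```bash
python3 -m jog '[{"translation":[0.04,0.07,0],"twist":0.5,"claw":0},{"translation":[0,0,0],"twist":0.5,"claw":0},{"translation":[0,0,0],"twist":0.5,"claw":0},{"translation":[0,0,0],"twist":0.3,"claw":0},{"translation":[0,0,0],"twist":0,"claw":0}]'
python3 -m jog '[{"translation":[0,0,0.05],"twist":0,"claw":0},{"translation":[0,0,0.05],"twist":0,"claw":0},{"translation":[0,0,0.04],"twist":0,"claw":0},{"translation":[0,0,0.02],"twist":0,"claw":0},{"translation":[0,0,0],"twist":0,"claw":0},{"translation":[0,0,0],"twist":0,"claw":0}]'
```

```text
clock: 13.62
tool_pos: [0.5843, -0.2472, 0.0845]
eef_rot: [0.992, 0.126, -0.001, -0.0]
contact_force: [-1.0, 0.4, -4.9]
opening: 0.188
clock: 14.12
tool_pos: [0.5847, -0.2475, 0.0786]
eef_rot: [0.992, 0.125, -0.0, -0.0]
contact_force: [0.1, -0.9, -3.5]
opening: 0.184
```

```bash
python3 -m jog '[{"translation":[0,0,0.02],"twist":0,"claw":0},{"translation":[0,0,0.02],"twist":0,"claw":0},{"translation":[0,0,0],"twist":0,"claw":0},{"translation":[0,0,0],"twist":0,"claw":0}]'
python3 -c "
from plant import r
s=r.get_state();print(s['moment'])"
```

```text
clock: 14.45
tool_pos: [0.585, -0.2476, 0.078]
eef_rot: [0.992, 0.125, 0.0, 0.0]
contact_force: [-2.8, 1.0, 4.7]
opening: 0.186
[0.19023147 0.45556836 0.01988418]
```

Seated at z 0.078, exactly the 8 mm drop. Release gently.

```bash
python3 -m jog '[{"translation":[0,0,0],"twist":0,"claw":22},{"translation":[0,0,0],"twist":0,"claw":26},{"translation":[0,0,0],"twist":0,"claw":30},{"translation":[0,0,0],"twist":0,"claw":36},{"translation":[0,0,0],"twist":0,"claw":40},{"translation":[0,0,0],"twist":0,"claw":40},{"translation":[0,0,0],"twist":0,"claw":40},{"translation":[0,0,0],"twist":0,"claw":40}]'
python3 -m jog '[{"translation":[0,0,-0.1],"twist":0,"claw":40},{"translation":[0,0,-0.2],"twist":0,"claw":40},{"translation":[0,0,-0.4],"twist":0,"claw":40},{"translation":[0,0,-0.6],"twist":0,"claw":40},{"translation":[0,0,-0.8],"twist":0,"claw":40},{"translation":[0,0,-0.8],"twist":0,"claw":40},{"translation":[0,0,-0.6],"twist":0,"claw":40},{"translation":[-0.8,0,0],"twist":0,"claw":40},{"translation":[-0.8,0,0],"twist":0,"claw":40},{"translation":[-0.8,0,0],"twist":0,"claw":40},{"translation":[-0.8,0,0],"twist":0,"claw":40},{"translation":[0,0,0],"twist":0,"claw":40},{"translation":[0,0,0],"twist":0,"claw":40}]'
python3 look.py w5
python3 - <<'E'
from h import *
s=r.snapshot('side');a=cv2.resize(s['img'][100:180,260:365],None,fx=4,fy=4,interpolation=cv2.INTER_CUBIC)
s2,_=np.load('w5.npy',allow_pickle=True)
b=s2['img'][:320,90:470]
c=np.zeros((320,800,3),np.uint8);c[:,:420]=a;c[:,420:]=b
cv2.imwrite('pics/fin.png',c[:,:,::-1])
E
```

```text
clock: 15.12
tool_pos: [0.5847, -0.2475, 0.0771]
eef_rot: [0.992, 0.125, 0.0, 0.0]
contact_force: [0.7, 0.6, 0.7]
opening: 0.401
clock: 16.2
tool_pos: [0.4592, -0.2803, 0.2181]
eef_rot: [0.992, 0.124, -0.0, 0.0]
contact_force: [0.4, 0.3, -0.0]
opening: 0.403
16.2 [ 0.4592 -0.2803  0.2181] yaw 14.20059934021776 zax [-1.e-04 -9.e-04 -1.e+00] [ 0.55  0.6  -0.14  1.85  0.12  0.69 -0.98] [ 0.4  0.3 -0. ] 0.40293953442257896
```

View pics/fin.png

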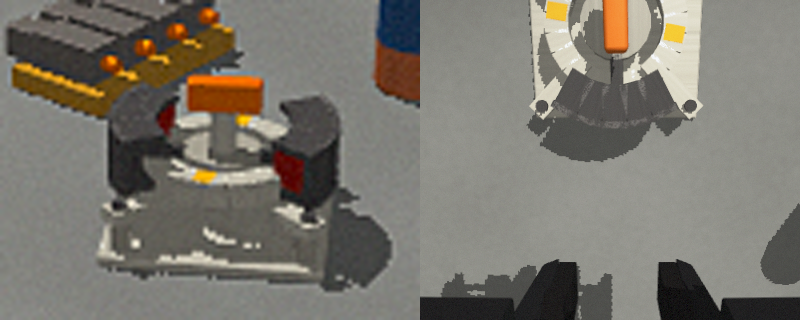

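The final view shows the insert upright: bar level, lugs under the hooks. One numeric check of height and pose from top and side.

Run:
```python
from m import *
for c,bx in(('top',(390,130,470,210)),('side',(285,105,345,140))):
    s=r.snapshot(c)
    m=blob(s,(5,170,80),(17,255,255),bx);n,l,t,ce=cv2.connectedComponentsWithStats(m);i=1+np.argmax(t[1:,4])
    v,u=np.nonzero(l==i);print(c,t[i],ce[i])
    if c=='top':
        P=onplane(s,np.c_[u,v],.106);q=P.mean(0);w,V=np.linalg.eigh(np.cov((P-q)[:,:2].T));a=np.arctan2(V[1,1],V[0,1]);print(q,np.degrees(a),np.sqrt(12*w))
    for z0 in(.018,.026):
        B=[np.array([.584,-.2475,z0+h])+R.from_euler('z',14.3,degrees=True).apply([x,y,0]) for x in(-.025,.025) for y in(-.008,.008) for h in(.066,.088)]
        p=proj(s,B);print(z0,'pred bbox',p.min(0),p.max(0))
```

```text
top [434 148  15  27 199] [440.8241206 160.9798995]
[ 0.58421961 -0.24555931  0.106     ] -164.16771286123486 [0.01495158 0.04924776]
0.018 pred bbox [430.75908676 147.16935964] [449.52808882 176.20779771]
0.026 pred bbox [431.95545996 146.51884237] [450.89671914 175.79479332]
side [307 119  19  10 166] [315.69277108 123.04819277]
0.018 pred bbox [305.84089729 117.08348515] [325.54480391 128.46864888]
0.026 pred bbox [305.91115182 114.28490558] [325.67919546 125.69183333]
```

```bash
python3 -m jog '[{"translation":[0,0,0],"twist":0,"claw":40},{"translation":[0,0,0],"twist":0,"claw":40},{"translation":[0,0,0],"twist":0,"claw":40}]'; python3 -c "
from plant import r
print(r.finish_job())"
```

```text
clock: 16.75
tool_pos: [0.461, -0.279, 0.217]
eef_rot: [0.992, 0.125, -0.0, -0.0]
contact_force: [0.5, -0.5, 0.2]
opening: 0.4
the job is handed in; nothing more can be done
None
```

The orange insert hangs in the bayonet ring with both lugs dropped into their notches. I handed the job in at about 16.8 s of the 48 s allowed.

I gripped the orange insert and lowered it with its lugs at the yellow marks. I then twisted it 80° clockwise under the hooks. It lost support at a yaw of about 25°, and I centred it at 14° and lowered it until it seated. Then I opened the gripper part way, lifted straight up and backed the arm off.

**Last checks:**
- **Depth:** the tool came down 8 mm between resting on the ledge and seating. In the side view the grip spans rows 119–129; 117–128 is predicted if seated, 114–126 if still on the ledge.
- **Position and angle:** the top camera put the grip 2 mm from the ring's centre, at a yaw of 15.8° against the ring's 14.3°.
- **Upright and free:** it looked upright and the bar level in the side and wrist views. The tool was clear of everything and the wrist force was near zero.

Two measurements disagreed slightly: the side view sits about 1 px lower than the seated prediction, and the insert sat about 2 mm off in the grip. I did not photograph the blue and green inserts again at the end, but the arm never touched them.

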